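Spray the activator, then hold the bonding press level

ROBOT

A 6-joint arm with a two-finger parallel gripper is mounted at the origin on the work surface. World frame = base frame: x ahead of the robot, y to its left, z up, the work surface at z = 0. Lengths are in m, angles in rad, forces in N, time in s.
With the tool pointing down it reaches from about 0.375 to 0.9 m from the base axis. Payload 3.1 kg.
Tool frame: the origin (TCP) lies on the centre line of the jaws, within the pads' length; the fingertips stand 17 mm ahead of it and the grasp point (between the pads) lies 2 mm behind it; y points along the fingers, z is the direction in which the jaws open and shut, and the axes are right-handed (so a half turn about y gives the same grasp; the last joint's range is limited). The gripper opens to 85 mm and grips with 20 to 120 N. Pads are 22 mm wide; open, the fingers measure 114 mm over their backs; the gripper's body (76 mm by 85 mm) begins 54 mm behind the grasp point. The pads swing forward as they close: fully open they stand 13 mm farther back than shut.
Start: joints at [1.032, 0.527, 1.433, -0, 1.181, -0.178], TCP at [0.22, 0.585, 0.248] pointing down, gripper open.
Joint ranges: [-3.08, 3.08], [-0.75, 2.2], [0.22, 2.44], [-1.43, 4.57], [0, 2.65], [-2.85, 2.85]. Speed limits (rad/s): [2.79, 2.79, 3.14, 3.14, 3.14, 3.14].

INTERFACE

Orientations are given as a unit quaternion [x, y, z, w].
In Python, from station import manip gives the robot as it stands.
- The arm moves only by the shell command python3 -m handwheel 'ROWS' [FORCE]. ROWS is JSON, one flat list of numbers, 7 for each row, row after row: the shift along the tool's x, y, z in cm, then the turn, a rotation vector about the tool's x, y, z in rad, then the finger opening in cm, from 0 to 8.54. A call has 1 to 10 rows; each row is the pose to reach, as a shift and turn from the pose commanded when the call began, along the tool's axes at that moment; what a row does not reach only later rows make up. A row lasts 1/12 s, in which the tool goes at most 41.7 mm and 7.16 degrees, less where a joint would pass 70% of its speed; a pose out of reach is approached as far as the arm can. A call with a gripper value outside its range is refused whole. The fingers move at their own pace and stop on an object; FORCE is the grip in N (left out, the last holds). Time passes only in rows, so rows that repeat a pose let the fingers close. It gives the time, the measured TCP pose, the force and the opening at its end, in the units of the state.
- manip.sense(): the state, without advancing time (a new reading comes with each control period).
- manip.snapshot(name): name is "scene" or "top" or "wrist"; returns a dict with "frame" (384x512x3 uint8, red, green, blue), "depth" (384x512 float32, m along the optical axis (not along the pixel's ray), 0 where there is no reading), "camera_matrix" (3x3 intrinsics, pixels), "k1" (the pictures are not rectified: a ray, as slopes to the right and down, at radius r is drawn at 1 + k1 r^2 times it, then the intrinsics apply), "rvec" (rotation vector, rad) and "tvec" (3), from world to camera coordinates, as OpenCV has them. Camera axes: x right, y down, z forward; pixel columns grow to the right and rows downward; lengths in m; the calibration is good to about 2 mm. A picture is of the moment at which its call begins.
- manip.sign_off(): hands the job in, once; it reports no verdict.
The state is a dict: "t": time; "q": joint angles; "qd": joint speeds; "tau": joint torques, N m; "tcp_pos": TCP position; "tool_rot": TCP orientation; "force": force on the tool from outside, world axes, zero at the start; "ft_torque": the same for the moment, N m; "finger_gap": opening from 0.0 (shut) to 1.0 (fully open).
Only numpy, scipy, OpenCV 4.12 (cv2) and the standard library are available. Lean on these libraries where they do the work, as an engineer would, in place of code of your own. Each camera call takes 0.05 s, during which the arm holds its last target.

TASK

The ferrule on the tube in the bonding press has just been glued. First push the white nozzle cap of the activator spray can all the way down and let it spring back up, then push down the press's sprung lever, which ends in a black paddle, until it is level (parallel to the bench) and hold it there: hold for at least three seconds and finish the program while still holding it level, because nothing latches it. Do not push the lever well past level, which crushes the thin tube, and leave the tape roll, the small parts bin beside the press and the marker pen where they are.

Things in the scene. Friction and masses are not known exactly. Their poses are not given: they have to be found in the camera images.
- hinge (a point): centre of the hinge pin (70 mm long) of the bonding press, 85 mm above the bench, between two grey cheeks (tops 100 mm above the bench). The lever reaches from it in this frame's -x direction, roughly towards the robot; z is up.
- press: the bonding press, bolted down: grey base plate 180 x 90 mm, 12 mm thick; origin on the bench, 60 mm before the hinge; same axes as the hinge. The tube being glued (16 mm thick, its ferrule 61 mm high at most) crosses under the lever 75 mm from the hinge and runs out 205 mm along -y.
- paddle (a point): flat black rubber paddle on the end of the press's lever: 60 mm along the lever (its x), 44 mm wide (y), 14 mm thick. Origin: centre of its top face, 170 mm from the hinge along the lever and 8 mm above the lever's centre line; 93 mm above the bench when level, about 166 mm when released. z is square to its top face, straight up when level. Nothing lies under it.
- lever (a joint): angle of the press lever in rad: 0 = released, raised 0.45 rad above level; 0.45 = level; 0.70 = hard stop below level (too far). A spring always pushes it up and nothing latches: pushing square on the middle of the paddle takes about 2.5 N to start and about 8 N at level.
- cap_top (a point): centre of the flat top of the spray can's white nozzle cap, 32 mm across, 146 mm above the bench when up. The cap slides straight down. The can (aluminium, 52 mm across) stands fixed and upright in a heavy stand 80 mm square, on the +y side of the press.
- cap (a joint): how far the nozzle cap is pushed down, in m: 0 = up, 0.007 = fully down against a rigid stop. Sprung: about 2.5 N to start and 8 N when fully down; it comes back up by itself.
- tape_roll: bystander: loose yellow roll of tape lying flat, 90 mm across, 25 mm high; origin at the centre of its underside.
- parts_bin: bystander: loose open blue bin 100 x 90 mm, 60 mm high, beside the press, behind the tube; origin at the centre of its underside.
- marker: bystander: loose green marker pen with black cap, lying, 130 mm long (its x), 13 mm thick; origin at its middle, on the bench.
Not all that is in view belongs to the job. There is more than one size of the part that bears cap_top; the job needs the smallest.

How it is judged:
On the way, in this order (a step that is already met when the one before it is completed fails the run):
1. the nozzle cap is pushed down (5.5 mm or more of its 7 mm) (value of joint cap above 0.0055 m), for 0.1 s.
2. the nozzle cap is let up again, the lever still raised (value of joint cap below 0.0015 m and value of joint lever below 0.25 rad), for 0.1 s.
3. the lever is held level within 0.08 rad by the robot for 2.5 s (value of joint lever between 0.37 and 0.53 rad and contact force between any of the fingers, the arm and lever above 3 N), for 2.5 s.
At the end, for the whole second after the job is handed in: the robot is still pushing the lever (more than 3 N) with the lever steady and level within 0.08 rad (about 14 mm at the paddle), the nozzle cap is up (within 1.5 mm), and the tape roll, parts bin and marker are within 25 mm of where they began (all of step 3 and velocity of joint lever between -0.1 and 0.1 rad/s and value of joint cap below 0.0015 m and distance of each of tape_roll, parts_bin, marker from where it was at the start of the episode below 0.025 m); the arm keeps its last pose, push and grip.
It fails at once if the lever is pushed more than 0.13 rad past level (the tube is crushed) (value of joint lever above 0.58 rad).
It fails at once if a bystander (tape roll, parts bin, marker) is moved more than 25 mm (distance of any of tape_roll, parts_bin, marker from where it was at the start of the episode above 0.025 m).
It also fails if it takes over 48 s, if anything falls off the work surface, if the arm or the gripper's body presses on something with over 40 N, if the wrist force passes 120 N, or if a joint passes its speed limit or range.

## Working session

There is one attempt and no reset: what is moved stays moved. The work goes in short steps, Python scripts to look and compute and a shell command to move; the robot and the scene stay as the last step left them, time stands still between calls to the robot, and variables do not carry over. Pictures are saved under pics/ and viewed, and the job is handed in when it is done.

```bash
ls; mkdir -p pics; python3 - <<'E'
from station import manip
import cv2,pickle
print(manip.sense())
d={}
for n in("scene","top","wrist"):
    s=manip.snapshot(n); d[n]=s
    cv2.imwrite(f"pics/{n}0.png",s["frame"][:,:,::-1])
    print(n,s["camera_matrix"].tolist(),s["k1"],s["rvec"],s["tvec"])
pickle.dump(d,open("s0.pkl","wb"))
E
```

```text
pics
{'t': 0.0, 'q': array([ 1.03255528e+00,  5.28458565e-01,  1.43389519e+00, -1.22129107e-07,
        1.18139447e+00, -1.78485235e-01]), 'qd': array([ 2.35903360e-03,  8.26809032e-04, -1.59285778e-04,  1.41065535e-03,
        3.33462557e-06, -2.73410706e-04]), 'tau': array([-6.53662596e-05, -4.42352307e+01, -1.78027493e+01, -2.83068657e-04,
        8.21722497e-03, -8.34502345e-06]), 'tcp_pos': array([0.21964112, 0.58441454, 0.24734051]), 'tool_rot': array([ 0.69641131, -0.12677526,  0.12624073, -0.69498389]), 'force': array([-0.13997629, -0.03123004, -1.10930219]), 'ft_torque': array([-0.03606272,  0.02406943,  0.00578573]), 'finger_gap': 0.9992100177491763}
scene [[488.6740284289499, 0.0, 251.63528230220064], [0.0, 488.6740284289499, 191.86023268109253], [0.0, 0.0, 1.0]] -0.07873636637688257 [ 1.25503488  2.3674555  -0.89050544] [ 0.39115554 -0.25652424  1.49384605]
top [[422.9746204719813, 0.0, 258.6051150343149], [0.0, 422.9746204719813, 201.4925844222489], [0.0, 0.0, 1.0]] -0.013540935066645539 [ 2.1498683  -2.15138292  0.13094172] [-0.04972969  0.61172839  0.80885523]
wrist [[265.2607621088664, 0.0, 256.32224212163885], [0.0, 265.2607621088664, 187.77317290362615], [0.0, 0.0, 1.0]] -0.05785524409231547 [-2.39017982 -1.65492089 -0.22625875] [-0.62469116 -0.03562998  0.3782772 ]
```

View pics/scene0.png

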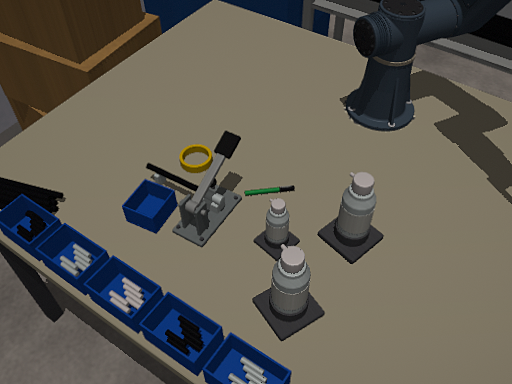

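View pics/top0.png

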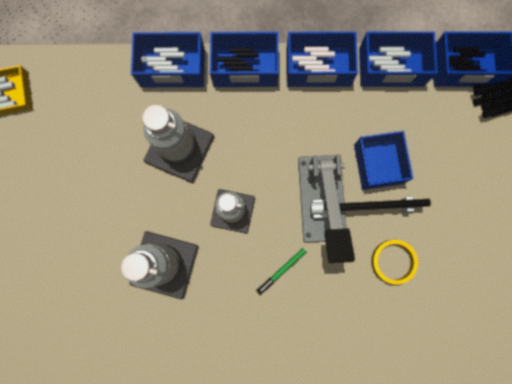

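View pics/wrist0.png

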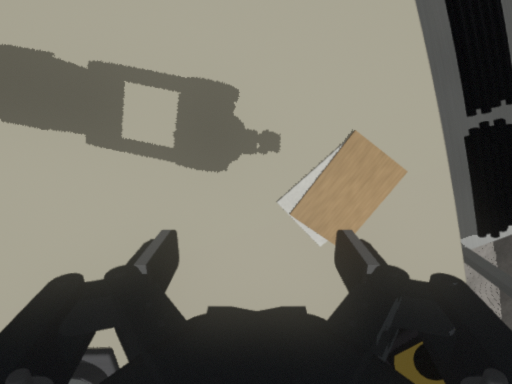

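Candidates for the cap, as top-view pixels: the can at (230,203), the can at (157,118) and the can at (136,266). The first is the smallest and stands nearest the press. Next I'll check it in a close crop.

```bash
cat > h.py <<'E'
import numpy as np,cv2,pickle
from scipy.spatial.transform import Rotation as R
def ray(s,u,v):
    K=s["camera_matrix"];a=np.array([(u-K[0,2])/K[0,0],(v-K[1,2])/K[1,1]]);b=a.copy()
    for _ in range(20): b=a/(1+s["k1"]*(b@b))
    return np.array([b[0],b[1],1.])
def world(s,u,v,z=None,depth=None):
    M=R.from_rotvec(np.ravel(s["rvec"])).as_matrix();t=np.ravel(s["tvec"])
    r=ray(s,u,v);c=-M.T@t;d=M.T@r
    if z is not None: return c+d*(z-c[2])/d[2]
    if depth is None: depth=s["depth"][int(round(v)),int(round(u))]
    return c+d*depth
def pix(s,p):
    M=R.from_rotvec(np.ravel(s["rvec"])).as_matrix();c=M@np.asarray(p)+np.ravel(s["tvec"])
    a=c[:2]/c[2];a=a*(1+s["k1"]*(a@a));K=s["camera_matrix"]
    return a[0]*K[0,0]+K[0,2],a[1]*K[1,1]+K[1,2]
E
python3 - <<'E'
from h import *
d=pickle.load(open("s0.pkl","rb"))
def crop(n,x,y,w,h,k,f):
    cv2.imwrite(f,cv2.resize(d[n]["frame"][y:y+h,x:x+w,::-1],None,fx=k,fy=k,interpolation=cv2.INTER_CUBIC))
crop("top",200,180,70,60,8,"pics/c_can.png")
crop("top",290,140,150,140,4,"pics/c_press.png")
crop("scene",130,120,180,140,4,"pics/c_scene.png")
for n,u,v in [("top",229,203),("top",157,118),("top",136,266),("scene",278,204),("top",340,246),("scene",228,145),("top",323,210),("top",384,165),("top",300,235)]:
    print(n,u,v,world(d[n],u,v).round(4))
E
```

```text
top 229 203 [0.5954 0.001  0.1444]
top 157 118 [0.729  0.1163 0.2081]
top 136 266 [0.4873 0.1421 0.2077]
scene 278 204 [0.6005 0.008  0.1493]
top 340 246 [ 0.5196 -0.1878  0.1666]
scene 228 145 [ 0.5249 -0.1804  0.1652]
top 323 210 [ 0.5922 -0.176   0.0596]
top 384 165 [ 0.6942 -0.3154  0.0016]
top 300 235 [ 0.5466 -0.1359 -0.0014]
```

View pics/c_can.png

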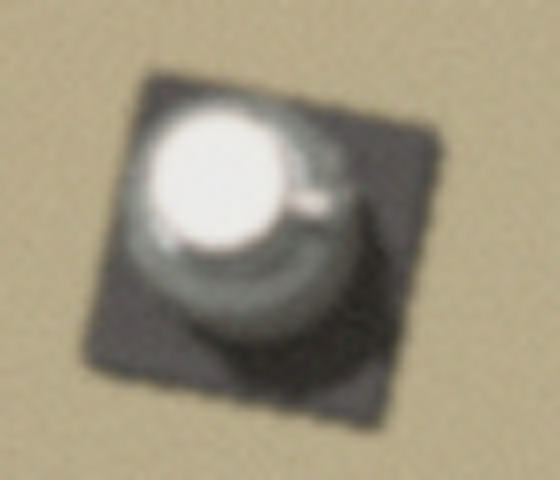

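View pics/c_press.png

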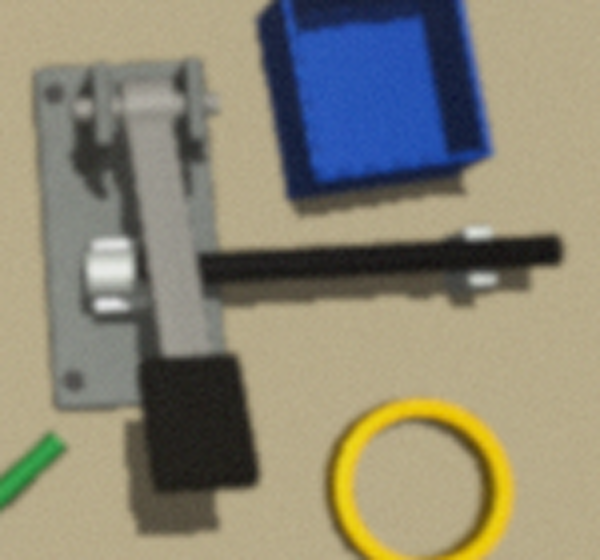

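View pics/c_scene.png

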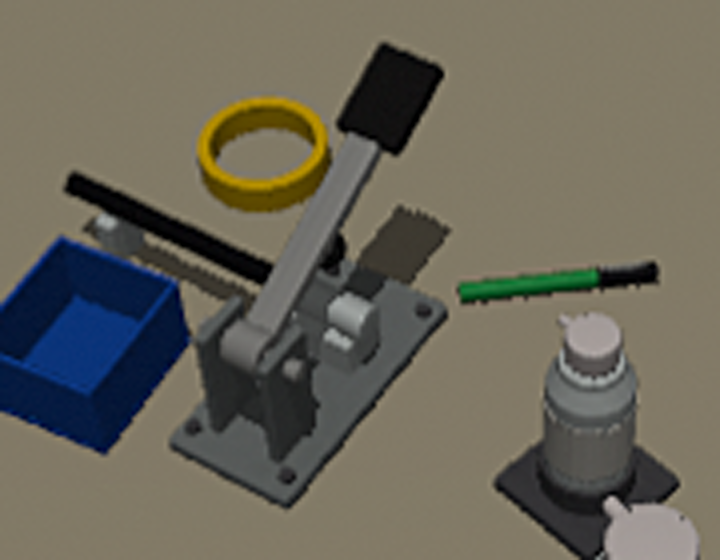

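```bash
python3 - <<'E'
from h import *
d=pickle.load(open("s0.pkl","rb"))
T,S=d["top"],d["scene"]
for s in (T,S):
    M=R.from_rotvec(s["rvec"]).as_matrix();print("cam",-M.T@s["tvec"])
print("cap",world(T,226.7,202.1,.146),world(S,278.2,203.5,.146))
print("cap edges",world(T,200+148/8-.5,202,.146)-world(T,200+286/8-.5,202,.146))
def c(x,y):return 290+(x+.5)/4-.5,140+(y+.5)/4-.5
P=[world(T,*c(*p),z) for p,z in [((140,360),.153),((238,355),.153),((257,482),.179),((157,490),.179)]]
print("paddle",np.mean(P,0),[np.linalg.norm(P[i]-P[(i+1)%4]) for i in range(4)],world(T,*c(198,424),.166))
def e(x,y):return 130+(x+.5)/4-.5,120+(y+.5)/4-.5
print("paddle scene",world(S,*e(391,97),.166))
a,b=world(T,*c(84,107),.085),world(T,*c(212,103),.085)
print("pin",a,b,np.linalg.norm(a-b),(a+b)/2)
B=[world(T,*c(*p),.012) for p in [(35,70),(200,58),(222,400),(55,408)]]
print("base",np.mean(B,0),[np.linalg.norm(B[i]-B[(i+1)%4]) for i in range(4)],B)
print("marker",world(T,304,251,.006),world(T,259,292,.006))
print("tape",world(T,396,262,.0))
E
```

```text
cam [ 0.50201431 -0.05692777  0.8807226 ]
cam [1.18184767 0.34780371 0.96573912]
cap [0.59680382 0.00490419 0.146     ] [0.59669508 0.00623174 0.146     ]
cap edges [3.69187775e-05 3.02591184e-02 0.00000000e+00]
paddle [ 0.52183201 -0.18637906  0.166     ] [np.float64(0.04219297454521052), np.float64(0.059830960349783066), np.float64(0.04122629296947097), np.float64(0.060861724343195464)] [ 0.52027625 -0.18642069  0.166     ]
paddle scene [ 0.52322708 -0.18340511  0.166     ]
pin [ 0.67351621 -0.1502452   0.085     ] [ 0.67537546 -0.21158451  0.085     ] 0.06136748104501301 [ 0.67444584 -0.18091485  0.085     ]
base [ 0.62332489 -0.18047541  0.012     ] [np.float64(0.08690560058026779), np.float64(0.17910383711188432), np.float64(0.0855053151572476), np.float64(0.17686337871402744)] [array([ 0.70909038, -0.133434  ,  0.012     ]), array([ 0.71538758, -0.22011115,  0.012     ]), array([ 0.53641185, -0.22688405,  0.012     ]), array([ 0.53240977, -0.14147244,  0.012     ])]
marker [ 0.5134395  -0.14307902  0.006     ] [ 0.43075742 -0.05065921  0.006     ]
tape [ 0.49082144 -0.33280376  0.        ]
```

```bash
cat > go.py <<'E'
import sys
from h import *
from station import manip
s=manip.sense();M=R.from_quat(s["tool_rot"]).as_matrix()
print("t",s["t"],"tcp",s["tcp_pos"].round(4),"F",s["force"].round(2),"gap",round(s["finger_gap"],3));print(M.round(3))
a=[float(x) for x in sys.argv[1:4]]
if len(a)==3: print("shift cm",(M.T@(np.array(a)-s["tcp_pos"])*100).round(2))
E
python3 go.py .597 .0055 .30
```

```text
t 0.15 tcp [0.2198 0.5845 0.2475] F [ 0.77 -0.33  0.64] gap 0.995
[[ 0.936 -0.001  0.352]
 [-0.352 -0.001  0.936]
 [-0.    -1.    -0.002]]
shift cm [ 55.69  -5.19 -40.92]
```

```bash
python3 -m handwheel '[0,-2.5,0,0,0,0,0, 0,-5.2,0,0,0,0,0, 2.5,-5.2,-1.8,0,0,0,0, 5,-5.2,-3.7,0,0,0,0, 7.5,-5.2,-5.5,0,0,0,0, 10,-5.2,-7.3,0,0,0,0, 12.5,-5.2,-9.2,0,0,0,0, 15,-5.2,-11,0,0,0,0, 17.5,-5.2,-12.8,0,0,0,0, 20,-5.2,-14.7,0,0,0,0]' 30; python3 go.py .597 .0055 .30
```

```text
t: 0.98
tcp_pos: [0.3559, 0.3756, 0.3001]
tool_rot: [0.696, -0.127, 0.126, -0.696]
force: [0.0, -0.0, 0.4]
finger_gap: -0.003
t 0.9833 tcp [0.3559 0.3756 0.3001] F [ 0.01 -0.02  0.42] gap -0.003
[[ 0.936 -0.     0.352]
 [-0.352 -0.     0.936]
 [-0.    -1.    -0.   ]]
shift cm [ 3.559e+01  1.000e-02 -2.616e+01]
```

```bash
python3 -m handwheel '[2.8,0,-2.1,0,0,0,0, 5.6,0,-4.2,0,0,0,0, 8.4,0,-6.3,0,0,0,0, 11.2,0,-8.4,0,0,0,0, 14,0,-10.5,0,0,0,0, 16.8,0,-12.6,0,0,0,0, 19.6,0,-14.7,0,0,0,0, 22.4,0,-16.8,0,0,0,0, 25.2,0,-18.9,0,0,0,0, 28,0,-21,0,0,0,0]'; python3 go.py .597 .0055 .30
```

```text
t: 1.82
tcp_pos: [0.544, 0.0802, 0.3001]
tool_rot: [-0.696, 0.127, -0.126, 0.696]
force: [1.1, 0.6, 0.2]
finger_gap: 0.003
t 1.8167 tcp [0.544  0.0802 0.3001] F [1.1  0.63 0.2 ] gap 0.003
[[ 0.936 -0.001  0.352]
 [-0.352  0.     0.936]
 [-0.001 -1.    -0.   ]]
shift cm [ 7.59  0.   -5.12]
```

```bash
python3 -m handwheel '[2.5,0,-1.8,0,0,0,0, 4.8,0,-3.3,0,0,0,0, 6,0,-4.1,0,0,0,0, 6,0,-4.1,0,0,0,0, 6,0,-4.1,0,0,0,0]'; python3 go.py .597 .0055 .18
```

```text
t: 2.23
tcp_pos: [0.5847, 0.0225, 0.2997]
tool_rot: [-0.695, 0.128, -0.126, 0.696]
force: [0.1, 0.0, -0.0]
finger_gap: 0.004
t 2.2333 tcp [0.5847 0.0225 0.2997] F [ 0.14  0.   -0.03] gap 0.004
[[ 0.936 -0.002  0.353]
 [-0.353  0.001  0.936]
 [-0.002 -1.     0.   ]]
shift cm [ 1.77 11.97 -1.16]
```

```bash
python3 -m handwheel '[1.8,1,-1.2,0,0,0,0, 1.8,3.5,-1.2,0,0,0,0, 1.8,6.5,-1.2,0,0,0,0, 1.8,9,-1.2,0,0,0,0, 1.8,11,-1.2,0,0,0,0, 1.8,11.2,-1.2,0,0,0,0, 1.8,11.2,-1.2,0,0,0,0]'; python3 - <<'E'
from station import manip
import cv2,pickle
for n in("scene","top"):
    s=manip.snapshot(n)
    x,y=(220,150) if n=="scene" else (180,150)
    cv2.imwrite(f"pics/{n}1.png",cv2.resize(s["frame"][y:y+90,x:x+110,::-1],None,fx=6,fy=6,interpolation=cv2.INTER_CUBIC))
E
python3 go.py .597 .0055 .163
```

```text
t: 2.82
tcp_pos: [0.5962, 0.0066, 0.1874]
tool_rot: [-0.696, 0.127, -0.124, 0.696]
force: [-0.4, -0.7, 1.1]
finger_gap: -0.001
t 2.9167 tcp [0.5983 0.0058 0.1897] F [-0.32 -0.57  0.55] gap 0.004
[[ 0.936  0.002  0.351]
 [-0.351 -0.     0.936]
 [ 0.002 -1.     0.001]]
shift cm [-0.12  2.67 -0.07]
```

View pics/scene1.png

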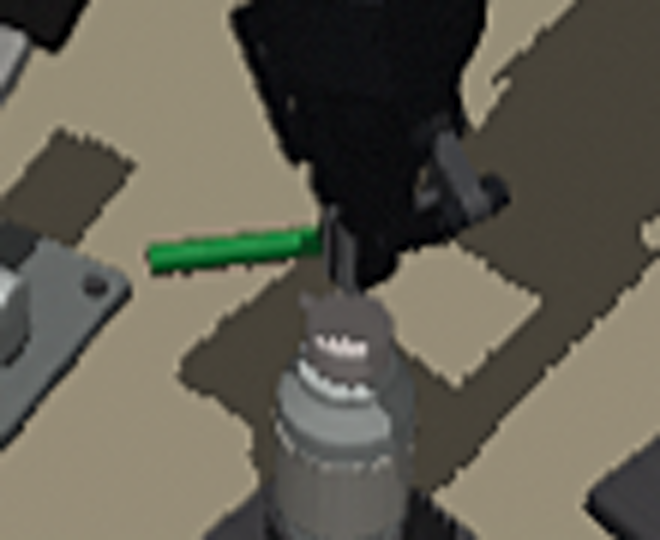

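View pics/top1.png

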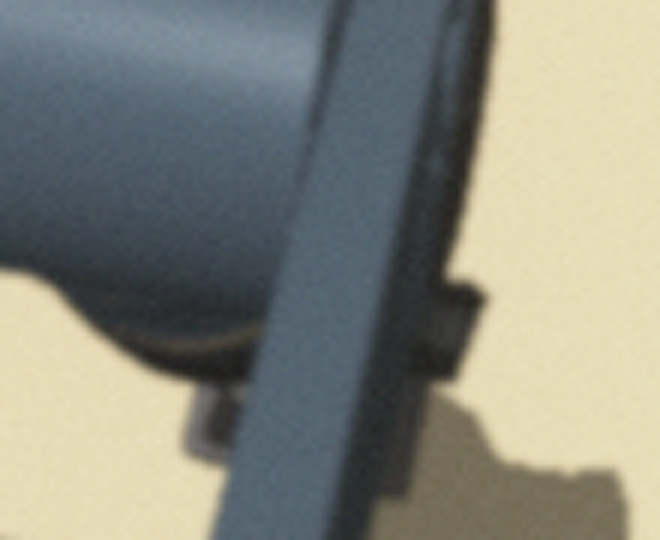

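The scene crop shows the shut fingertips at (345,285), just above the cap top at (348,315). I'll go down in small steps.

```bash
python3 -m handwheel '[-0.1,1,-0.1,0,0,0,0, -0.1,2,-0.1,0,0,0,0, -0.1,2.5,-0.1,0,0,0,0, -0.1,2.8,-0.1,0,0,0,0, -0.1,3,-0.1,0,0,0,0, -0.1,3,-0.1,0,0,0,0]'; python3 go.py .597 .0055 .156
```

```text
t: 3.42
tcp_pos: [0.5962, 0.0043, 0.1584]
tool_rot: [-0.696, 0.127, -0.126, 0.696]
force: [-1.8, -0.3, 5.7]
finger_gap: -0.001
t 3.4167 tcp [0.5962 0.0043 0.1584] F [-1.83 -0.35  5.75] gap -0.001
[[ 0.936 -0.001  0.352]
 [-0.352  0.     0.936]
 [-0.001 -1.    -0.   ]]
shift cm [0.03 0.24 0.14]
```

```bash
python3 -m handwheel '[0,0.15,0,0,0,0,0, 0,0.3,0,0,0,0,0, 0,0.3,0,0,0,0,0, 0,0.3,0,0,0,0,0, 0,0.3,0,0,0,0,0]'; python3 go.py .597 .0055 .156
```

```text
t: 3.83
tcp_pos: [0.5962, 0.0043, 0.1563]
tool_rot: [-0.696, 0.127, -0.126, 0.696]
force: [-3.0, 1.0, 7.4]
finger_gap: -0.001
t 3.8333 tcp [0.5962 0.0043 0.1563] F [-2.98  1.02  7.45] gap -0.001
[[ 0.936 -0.001  0.352]
 [-0.352  0.     0.936]
 [-0.001 -1.    -0.   ]]
shift cm [0.03 0.03 0.14]
```

```bash
python3 -m handwheel '[0,0.1,0,0,0,0,0, 0,0.2,0,0,0,0,0, 0,0.2,0,0,0,0,0, 0,0.2,0,0,0,0,0]'; python3 go.py .597 .0055 .156
```

```text
t: 4.17
tcp_pos: [0.5963, 0.0043, 0.156]
tool_rot: [0.696, -0.126, 0.126, -0.696]
force: [-5.7, 1.3, 16.8]
finger_gap: -0.0
t 4.1667 tcp [0.5963 0.0043 0.156 ] F [-5.69  1.31 16.84] gap -0.0
[[ 0.936  0.     0.352]
 [-0.352 -0.     0.936]
 [ 0.    -1.    -0.   ]]
shift cm [ 0.03 -0.    0.14]
```

At 16.8 N the tool stopped moving, with the tip at 0.139 m. That is the expected fully-down height, so the cap is on its stop. Now release it.

```bash
python3 -m handwheel '[0,-1,0,0,0,0,0, 0,-3,0,0,0,0,0, 0,-6,0,0,0,0,0, 0,-9,0,0,0,0,0, 0,-10.5,0,0,0,0,0, 0,-10.5,0,0,0,0,0, 0,-10.5,0,0,0,0,0]'; python3 go.py .522 -.186 .26
python3 - <<'E'
from station import manip
import cv2
from h import *
s=manip.snapshot("scene")
cv2.imwrite("pics/scene2.png",cv2.resize(s["frame"][120:250,170:310,::-1],None,fx=5,fy=5,interpolation=cv2.INTER_CUBIC))
print(world(s,278,204), world(s,228,145))
E
```

```text
t: 4.75
tcp_pos: [0.597, 0.004, 0.2589]
tool_rot: [0.696, -0.126, 0.127, -0.696]
force: [0.6, -0.5, -1.3]
finger_gap: 0.001
t 4.75 tcp [0.597  0.004  0.2589] F [ 0.6  -0.51 -1.33] gap 0.001
[[ 0.936  0.002  0.352]
 [-0.352 -0.     0.936]
 [ 0.002 -1.     0.   ]]
shift cm [ -0.32  -0.12 -20.42]
[0.59885934 0.00705306 0.14703005] [ 0.52625953 -0.17929324  0.16690599]
```

View pics/scene2.png

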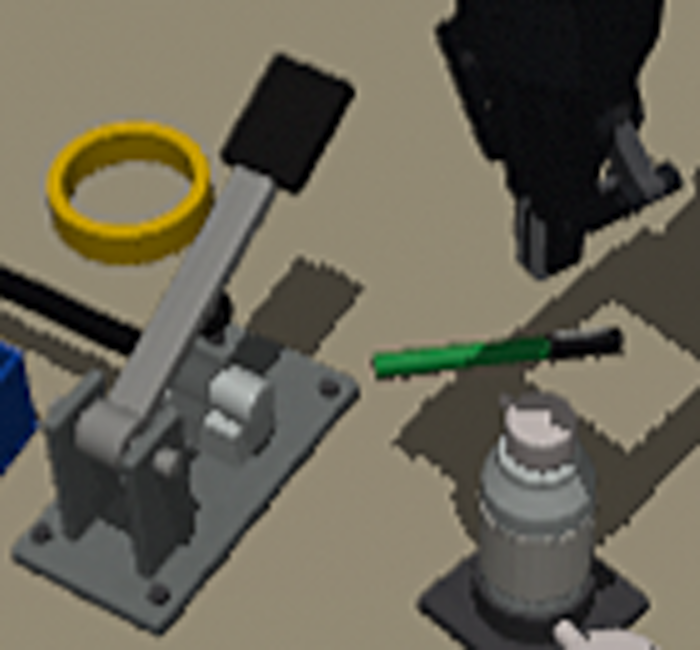

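The picture shows the cap back up at (538,420), level with its first measured height, and the lever still raised. Now move above the paddle.

```bash
python3 -m handwheel '[0,0,-2,0,0,0,0, -0.1,0,-5,0,0,0,0, -0.1,0,-8,0,0,0,0, -0.2,0,-11,0,0,0,0, -0.2,0,-14,0,0,0,0, -0.3,0,-17,0,0,0,0, -0.3,0,-19.5,0,0,0,0, -0.3,0,-20.5,0,0,0,0, -0.3,0,-20.5,0,0,0,0]'; python3 go.py .520 -.186 .19
```

```text
t: 5.55
tcp_pos: [0.5204, -0.1882, 0.2566]
tool_rot: [-0.695, 0.129, -0.127, 0.696]
force: [0.5, -0.4, 0.8]
finger_gap: -0.001
t 5.55 tcp [ 0.5204 -0.1882  0.2566] F [ 0.5  -0.37  0.76] gap -0.001
[[ 0.935 -0.003  0.355]
 [-0.355  0.001  0.935]
 [-0.003 -1.     0.   ]]
shift cm [-0.09  6.66  0.19]
```

```bash
python3 -m handwheel '[0.1,2,0.2,0,0,0,0, 0.2,4,0.2,0,0,0,0, 0.2,5.5,0.2,0,0,0,0, 0.2,6,0.2,0,0,0,0, 0.2,6,0.2,0,0,0,0]'; python3 go.py .522 -.186 .17
python3 - <<'E'
from station import manip
import cv2
s=manip.snapshot("scene")
cv2.imwrite("pics/scene3.png",cv2.resize(s["frame"][100:230,160:300,::-1],None,fx=5,fy=5,interpolation=cv2.INTER_CUBIC))
E
```

```text
t: 5.97
tcp_pos: [0.5234, -0.1835, 0.1962]
tool_rot: [-0.695, 0.128, -0.124, 0.697]
force: [-0.4, -0.2, -0.2]
finger_gap: 0.001
t 5.9667 tcp [ 0.5234 -0.1835  0.1962] F [-0.36 -0.2  -0.2 ] gap 0.001
[[ 0.936 -0.004  0.351]
 [-0.351  0.003  0.936]
 [-0.005 -1.     0.001]]
shift cm [-0.03  2.62 -0.29]
```

View pics/scene3.png

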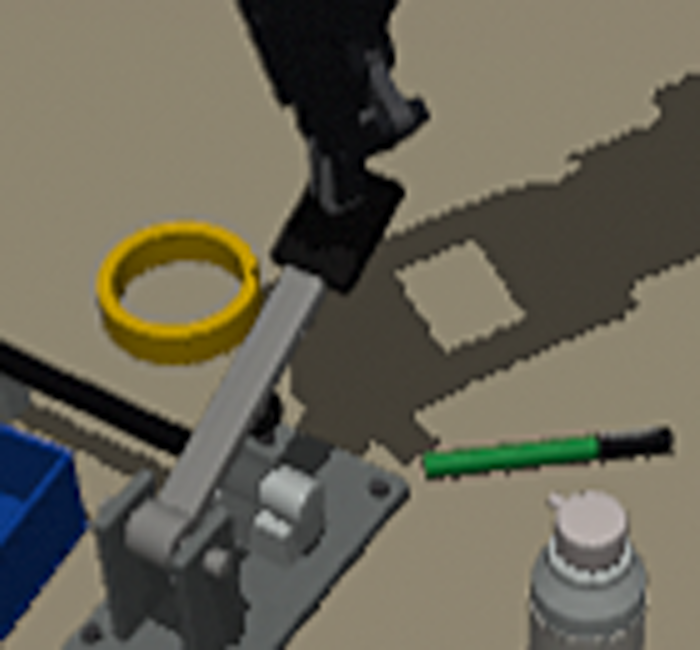

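The fingertips, at (340,205), are above the middle of the paddle. Now press along the lever's arc.

```bash
python3 -m handwheel '[0,0.6,-0.2,0,0,0,0, -0.1,1.1,-0.2,0,0,0,0, -0.3,1.6,-0.3,0,0,0,0, -0.5,2.2,-0.4,0,0,0,0, -0.7,2.8,-0.5,0,0,0,0, -0.9,3.5,-0.5,0,0,0,0, -0.9,3.5,-0.5,0,0,0,0]'; python3 go.py .505 -.186 .110
```

```text
t: 6.6
tcp_pos: [0.5134, -0.1873, 0.1623]
tool_rot: [0.696, -0.127, 0.126, -0.696]
force: [-1.0, -0.8, 4.8]
finger_gap: -0.0
t 6.6 tcp [ 0.5134 -0.1873  0.1623] F [-1.02 -0.85  4.76] gap -0.0
[[ 0.936 -0.001  0.352]
 [-0.352 -0.     0.936]
 [-0.001 -1.    -0.001]]
shift cm [-0.83  5.23 -0.17]
```

```bash
python3 -m handwheel '[-0.1,0.5,0,0,0,0,0, -0.3,1.1,-0.1,0,0,0,0, -0.4,1.8,-0.1,0,0,0,0, -0.6,2.6,-0.1,0,0,0,0, -0.7,3.4,-0.2,0,0,0,0, -0.8,4,-0.2,0,0,0,0, -0.8,4.4,-0.2,0,0,0,0, -0.8,4.4,-0.2,0,0,0,0]'; python3 go.py .505 -.186 .110
python3 - <<'E'
from station import manip
import cv2,pickle
for n,x,y in(("scene",160,100),("top",280,140)):
    s=manip.snapshot(n);pickle.dump(s,open(n+"4.pkl","wb"))
    cv2.imwrite(f"pics/{n}4.png",cv2.resize(s["frame"][y:y+130,x:x+140,::-1],None,fx=5,fy=5,interpolation=cv2.INTER_CUBIC))
E
```

```text
t: 7.27
tcp_pos: [0.5057, -0.1871, 0.1191]
tool_rot: [0.696, -0.126, 0.126, -0.695]
force: [-2.5, -3.0, 7.3]
finger_gap: 0.003
t 7.2667 tcp [ 0.5057 -0.1871  0.1191] F [-2.49 -2.97  7.3 ] gap 0.003
[[ 0.936 -0.     0.352]
 [-0.352 -0.002  0.936]
 [ 0.    -1.    -0.002]]
shift cm [-0.11  0.91  0.08]
```

View pics/scene4.png

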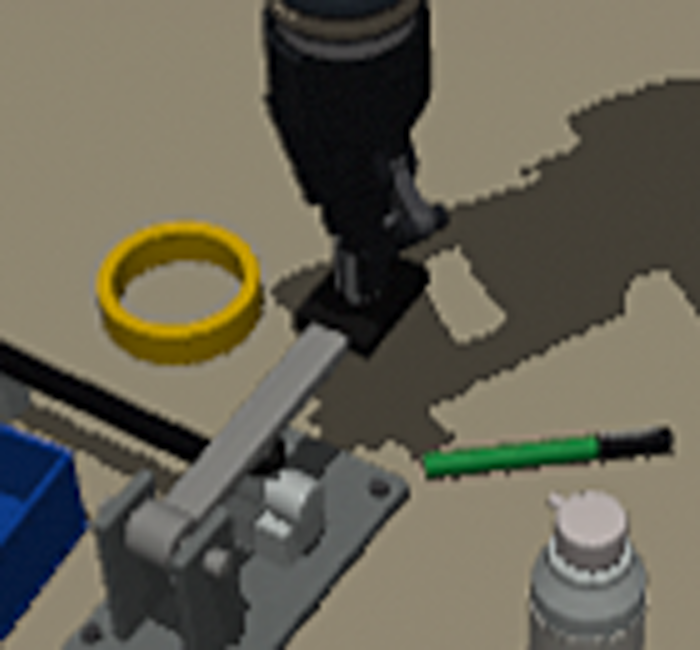

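```bash
python3 -m handwheel '[0,0.3,0,0,0,0,0, 0,0.6,0,0,0,0,0, 0,0.8,0,0,0,0,0, 0,0.9,0,0,0,0,0, 0,0.9,0,0,0,0,0, 0,0.9,0,0,0,0,0]'; python3 go.py .505 -.186 .110
python3 - <<'E'
from station import manip
import cv2,pickle
from h import *
for n,x,y in(("scene",160,100),("top",280,140)):
    s=manip.snapshot(n);pickle.dump(s,open(n+"5.pkl","wb"))
    cv2.imwrite(f"pics/{n}5.png",cv2.resize(s["frame"][y:y+130,x:x+140,::-1],None,fx=5,fy=5,interpolation=cv2.INTER_CUBIC))
E
```

```text
t: 7.87
tcp_pos: [0.5053, -0.187, 0.1108]
tool_rot: [0.696, -0.127, 0.126, -0.695]
force: [-4.1, -3.6, 7.7]
finger_gap: 0.003
t 7.8667 tcp [ 0.5053 -0.187   0.1108] F [-4.15 -3.64  7.72] gap 0.003
[[ 0.936 -0.001  0.351]
 [-0.351 -0.001  0.936]
 [-0.    -1.    -0.002]]
shift cm [-0.06  0.08  0.08]
```

View pics/scene5.png

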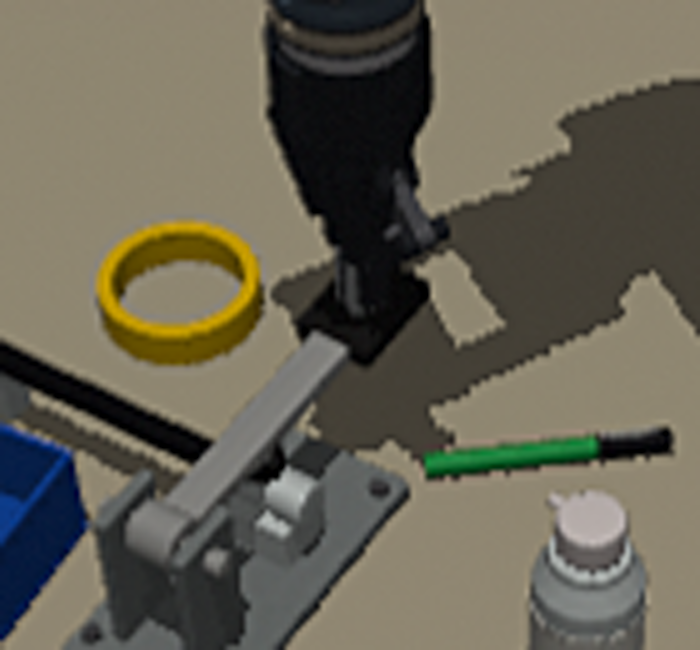

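View pics/top5.png

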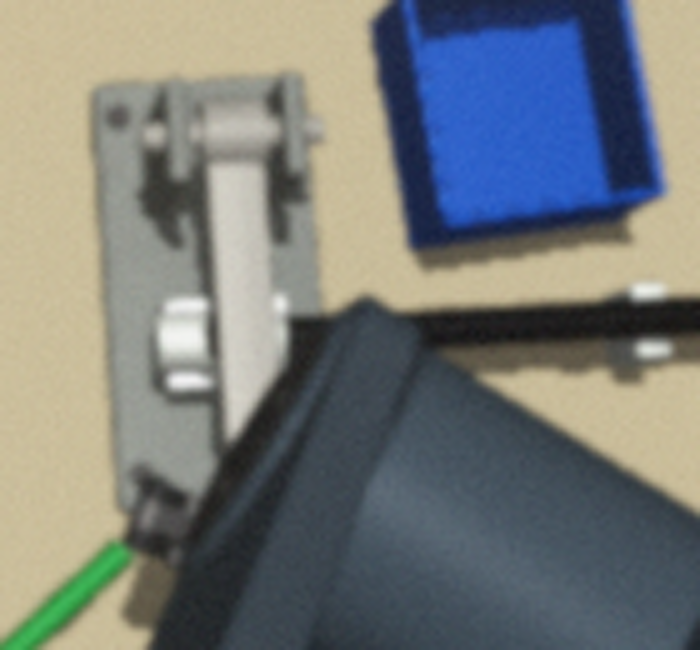

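The lever looks level and the bystanders haven't moved. Now hold for about 3.3 s.

```bash
for i in 1; do python3 -m handwheel '[0,0,0,0,0,0,0, 0,0,0,0,0,0,0, 0,0,0,0,0,0,0, 0,0,0,0,0,0,0, 0,0,0,0,0,0,0, 0,0,0,0,0,0,0, 0,0,0,0,0,0,0, 0,0,0,0,0,0,0, 0,0,0,0,0,0,0, 0,0,0,0,0,0,0]'; done
python3 - <<'E'
from h import *
s=pickle.load(open("top5.pkl","rb"))
for u,v in [(240,170),(242,220),(243,270),(244,320),(240,370),(236,420)]:
    U,V=280+u/5,140+v/5
    z=np.median([world(s,U+a,V+b)[2] for a in(-2,-1,0,1,2) for b in(-1,0,1)]);print(world(s,U,V).round(4),z.round(4))
E
```

```text
t: 8.8
tcp_pos: [0.5053, -0.187, 0.1109]
tool_rot: [0.696, -0.127, 0.126, -0.695]
force: [-4.3, -3.3, 8.3]
finger_gap: 0.003
[ 0.6579 -0.1826  0.0888] 0.09
[ 0.6379 -0.1824  0.0925] 0.0906
[ 0.6193 -0.1828  0.0895] 0.0907
[ 0.6001 -0.1825  0.0911] 0.0909
[ 0.5812 -0.1806  0.0908] 0.0908
[ 0.5624 -0.1788  0.0908] 0.0908
```

```bash
python3 -m handwheel '[0,0,0,0,0,0,0, 0,0,0,0,0,0,0, 0,0,0,0,0,0,0, 0,0,0,0,0,0,0, 0,0,0,0,0,0,0, 0,0,0,0,0,0,0, 0,0,0,0,0,0,0, 0,0,0,0,0,0,0, 0,0,0,0,0,0,0, 0,0,0,0,0,0,0]'
```

```text
t: 9.63
tcp_pos: [0.5053, -0.187, 0.1109]
tool_rot: [0.696, -0.127, 0.126, -0.695]
force: [-3.3, -3.2, 8.2]
finger_gap: 0.001
```

```bash
python3 -m handwheel '[0,0,0,0,0,0,0, 0,0,0,0,0,0,0, 0,0,0,0,0,0,0, 0,0,0,0,0,0,0, 0,0,0,0,0,0,0, 0,0,0,0,0,0,0, 0,0,0,0,0,0,0, 0,0,0,0,0,0,0, 0,0,0,0,0,0,0, 0,0,0,0,0,0,0]'
```

```text
t: 10.47
tcp_pos: [0.5053, -0.187, 0.1109]
tool_rot: [0.696, -0.127, 0.126, -0.695]
force: [-3.7, -3.3, 6.8]
finger_gap: 0.002
```

```bash
python3 -m handwheel '[0,0,0,0,0,0,0, 0,0,0,0,0,0,0, 0,0,0,0,0,0,0, 0,0,0,0,0,0,0, 0,0,0,0,0,0,0, 0,0,0,0,0,0,0, 0,0,0,0,0,0,0, 0,0,0,0,0,0,0, 0,0,0,0,0,0,0, 0,0,0,0,0,0,0]'
```

```text
t: 11.3
tcp_pos: [0.5053, -0.187, 0.1109]
tool_rot: [0.696, -0.127, 0.126, -0.695]
force: [-2.9, -2.4, 6.7]
finger_gap: 0.001
```

```bash
python3 - <<'E'
from h import *
from station import manip
a=pickle.load(open("s0.pkl","rb"))["scene"];s=manip.snapshot("scene")
for u,v in [(278,204)]: print(world(s,u,v).round(4))
for n,(x,y,w,h) in dict(tape=(178,142,32,30),marker=(243,183,55,14),bin=(122,178,40,50)).items():
    print(n,np.abs(s["frame"][y:y+h,x:x+w].astype(int)-a["frame"][y:y+h,x:x+w]).mean().round(2))
print(manip.sense()["force"],manip.sense()["tcp_pos"])
manip.sign_off()
E
```

```text
[0.5996 0.0075 0.1481]
tape 10.01
marker 12.87
bin 6.89
[-3.03872714 -3.60218469  7.97110041] [ 0.50528725 -0.18697534  0.11086307]
the job is handed in; nothing more can be done
```

I carried out both steps and handed the job in at about 11.4 s, with the arm still holding the lever level. The sign-off gives no verdict.

- **Cap:** I chose the smallest of the three cans and pushed its cap with shut fingers. It hit the stop at 16.8 N with the fingertips at 0.139 m, the height expected for fully down. After release it measured about 0.147 m, so it was back up, and the lever was still raised.
- **Lever:** I pressed the middle of the paddle down to level and held it there for about 3.4 s. Depth readings along the lever were nearly flat, 0.090 to 0.091 m high. The upward force stayed at about 7–8 N and the tool did not move.
- **Side force:** There was a steady sideways force of about 3–4 N on the fingers during the hold.
- **Bystanders:** The tape roll, bin and marker were in their original places in the camera views during the hold. My last automatic before/after picture comparison was inconclusive. It showed differences of 7–13 grey levels, which I put down to shading and noise but did not check.

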